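# Cap the light port and hold the filter indexer at its third click

### The arm

A 6-joint arm with a two-finger parallel gripper is mounted at the origin on the work surface. World frame = base frame: x ahead of the robot, y to its left, z up, the work surface at z = 0. Lengths are in mm, angles in rad, forces in N, time in s.
With the tool pointing down it reaches from about 275 to 750 mm from the base axis. Payload 10.2 kg.
Tool frame: the origin (TCP) lies at the very end of the fingers, on their centre line; the grasp point (between the pads) lies 19 mm behind it (ctrl.pinch_z is the distance from the TCP to the grasp point, in mm); y points along the fingers, z is the direction in which the jaws open and shut, and the axes are right-handed (so a half turn about y gives the same grasp; the last joint's range is limited). The gripper opens to 85 mm and grips with 20 to 120 N. Pads are 22 mm wide; open, the fingers measure 114 mm over their backs; the gripper's body (76 mm by 85 mm) begins 54 mm behind the grasp point. The pads swing forward as they close: fully open they stand 13 mm farther back than shut.
Start: joints at [1.07, 0.313, 1.498, -0, 1.331, -0.223], TCP at [143.989, 504.875, 231.294] pointing down, gripper open.
Joint ranges: [-2.94, 2.94], [-0.97, 2.17], [0.19, 2.56], [-1.23, 4.37], [0.02, 3.11], [-2.88, 2.88]. Speed limits (rad/s): [2.39, 2.39, 3.01, 3.14, 3.14, 3.14].

### API

Orientations are given as a unit quaternion [w, x, y, z].
In Python, from rig import sense, eyes, ctrl gives the robot as it stands. The module is installed in compiled form; this text tells all that it offers.
- The arm moves only by the shell command python3 -m handwheel 'ROWS' [FORCE]. ROWS is JSON, a list of rows, each an object of numbers: "grip": the finger opening in mm, from 0 to 85.4; "tx", "ty", "tz": the shift along the tool's x, y, z in mm; "wx", "wy", "wz": the turn, a rotation vector about the tool's x, y, z in rad. In form: [{"grip": .., "tx": .., "ty": .., "tz": .., "wx": .., "wy": .., "wz": ..}, ...]. A call has 1 to 10 rows; each row shifts and turns the commanded pose from where the row before left it, along the tool's axes as they then stand; what a row does not reach is not made up. A row lasts 1/12 s, in which the tool goes at most 41.7 mm and 7.16 degrees, less where a joint would pass 70% of its speed; a pose out of reach is approached as far as the arm can. A call is refused whole if a number of a shift passes 41.7 or a number of a turn 0.125, either way. A call with a gripper value outside its range is refused whole. The fingers move at their own pace and stop on an object; FORCE is the grip in N (left out, the last holds). Time passes only in rows, so rows that do not move let the fingers close. It gives the time, the measured TCP pose, the force and the opening at its end, in the units of the state.
- sense(): the state, without advancing time (a new reading comes with each control period).
- eyes.capture(name): name is "scene" or "top"; returns a dict with "pixels" (480x640x3 uint8, red, green, blue), "mtx" (3x3 intrinsics, pixels), "R" (3x3) and "t" (3): a world point X has camera coordinates R X + t. Camera axes: x right, y down, z forward; pixel columns grow to the right and rows downward; lengths in mm; the calibration is good to about 2 mm. A picture is of the moment at which its call begins. There is no depth.
- ctrl.finish_job(): hands the job in, once; it reports no verdict.
The state is a dict: "time_s": time; "joints": joint angles; "dq": joint speeds; "tau": joint torques, N m; "eef_pos": TCP position; "ee_rot": TCP orientation; "force": force on the tool from outside, world axes, zero at the start; "wrist_torque": the same for the moment, N m; "grip_width": opening from 0.0 (shut) to 1.0 (fully open).
Only numpy, scipy, OpenCV 4.12 (cv2) and the standard library are available. Lean on these libraries where they do the work, as an engineer would, in place of code of your own. Each camera call takes 0.05 s, during which the arm holds its last target.

### The job

Close the open upright light port with its loose cap: set the cap down on the rim without dropping it, so that it sits fully seated and level, and let go of it. Then take the indexer's bar knob and turn it clockwise (seen from above), counting the clicks from the home dot, to the third stop and never on past it, and finish while still gripping the knob there, as if holding it for the exposure. Leave the slide case, the brass lens and the screwdriver alone.

Things in the scene. Friction and masses are not known exactly. Their poses are not given: they have to be found in the camera images.
- cap: the loose light cap, 90 g or so, 40 mm tall, starting upright on the bench; origin at the centre of its underside, z up its axis. From below: a round locating boss 47 mm across and 6 mm high (foot edge chamfered 1.5 mm), a bare aluminium disc 68 mm across and 4 mm thick (6 to 10 mm above the origin), and a black round stem to grip, 18 mm across and 30 mm high (10 to 40 mm above the origin)
- cap_center (a point): point on the cap's axis half-way up, 20 mm above its underside; z up the axis. With the cap seated it lies 14 mm above the port's rim
- port_rim (a point): centre of the mouth of the light port, level with its rim, 70 mm above the bench. The port is a fixed upright black tube, 62 mm outside and 52 mm inside diameter, open at the top, on a 110 x 90 x 8 mm dark foot plate. The cap's boss goes into the mouth (2.5 mm clearance all round) and its disc rests on the rim
- indexer: the fixed filter indexer: a grey housing 130 (along its x) x 120 x 50 mm; origin at the centre of its underside, the knob's upright axis passing through it. On top lies a bare aluminium dial with black marks: a round dot at home (towards its -x) and five short ticks, 24 degrees apart, going clockwise seen from above
- knob_grip (a point): on the knob's axis, 18 mm above the foot of its bar (78 mm above the bench), the place to grip. The knob is a black upright bar 50 mm long (along this point's x), 14 mm wide (along its y) and 32 mm high, its top 92 mm above the bench, standing on a round disc 52 mm across. A white line along the top and a thin black pointer tip on the bar's -x end point to the dial marks. It turns with the knob
- knob_bar: the same bar; origin at the centre of its foot, on the knob's axis, 60 mm above the bench, axes as for point knob_grip
- turret (a joint): angle of the knob in rad, 0 at the home dot where it starts, growing clockwise seen from above. It clicks into a stop every 24 degrees (0.419 rad): first 0.419, second 0.838, third 1.257, fourth 1.676, fifth 2.094; hard ends just before home and after the fifth. Between stops a spring-like torque of 0.06 to 0.12 N m at most resists up to half-way, then pulls it into the next stop
- slide_case: bystander: closed grey and white slide case 79 x 114 x 34 mm lying flat, origin at the centre of its underside
- objective: bystander: brass lens standing on the bench, 34 mm across, 50 mm high, origin at the centre of its underside
- screwdriver: bystander: screwdriver 170 mm long, lying on the bench along its own x
Not all that is in view belongs to the job. Of the things like the cap, leave any that is brown; of the rest the larger one is meant.

How it is judged:
By the outcome, as a careful person would: the job done as asked, in the order asked, and still so for the second after the job is handed in, while the arm keeps its last pose, push and grip.
It also fails if it takes over 54 s, if anything falls off the work surface, if the arm or the gripper's body presses on something with over 40 N, if the wrist force passes 120 N, or if a joint passes its speed limit or range.

## Working session

There is one attempt and no reset: what is moved stays moved. The work goes in short steps, Python scripts to look and compute and a shell command to move; the robot and the scene stay as the last step left them, time stands still between calls to the robot, and variables do not carry over. Pictures are saved under pics/ and viewed, and the job is handed in when it is done.

```bash
mkdir -p pics; python3 - <<'E'
from rig import sense, eyes, ctrl
import cv2,numpy as np
s=sense()
for k in s: print(k,np.round(s[k],4))
print(ctrl.pinch_z)
for n in ("scene","top"):
    c=eyes.capture(n); cv2.imwrite(f"pics/{n}0.png",c["pixels"][:,:,::-1]); print(n,np.round(c["mtx"],2).tolist(),np.round(c["R"],4).tolist(),np.round(c["t"],2).tolist())
E
```

```text
time_s 0.0
joints [ 1.0696  0.3134  1.4985  0.      1.331  -0.2234]
dq [ 0.0018 -0.0008  0.0006 -0.0004 -0.0003 -0.0012]
tau [-1.90000e-03 -4.12270e+01 -2.59742e+01 -3.00000e-04  4.10000e-03
 -0.00000e+00]
eef_pos [143.8621 504.6303 230.7282]
ee_rot [-0.6999  0.7007 -0.0981  0.0977]
force [ 0.0856  0.2842 -0.373 ]
wrist_torque [ 0.0612 -0.0435 -0.0221]
grip_width 1.0014
18.700000000000003
scene [[476.45, 0.0, 312.5], [0.0, 476.45, 243.09], [0.0, 0.0, 1.0]] [[0.7688, 0.6393, -0.0174], [0.3943, -0.4953, -0.7741], [-0.5035, 0.5883, -0.6328]] [-516.41, -114.54, 1317.52]
top [[450.58, 0.0, 326.52], [0.0, 450.58, 231.65], [0.0, 0.0, 1.0]] [[-0.0102, -0.9999, 0.0045], [-0.9901, 0.0095, -0.1398], [0.1397, -0.0059, -0.9902]] [104.7, 610.94, 953.83]
```

View pics/scene0.png

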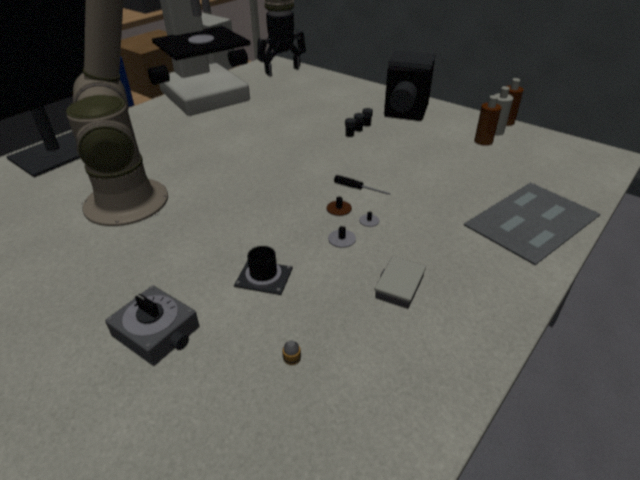

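View pics/top0.png

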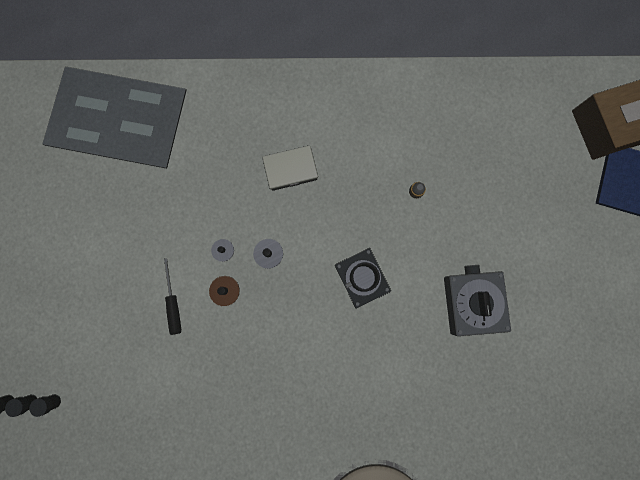

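```bash
cat > h.py <<'E'
import cv2,numpy as np
from rig import sense,eyes,ctrl
def ray(c,u,v,z):
    d=c["R"].T@np.linalg.inv(c["mtx"])@np.array([u,v,1.]); o=-c["R"].T@c["t"]
    return o+d*(z-o[2])/d[2]
def proj(c,X):
    p=c["mtx"]@(c["R"]@np.array(X,float)+c["t"]); return p[:2]/p[2]
def crop(c,x0,y0,w,h,k,name):
    im=c["pixels"][y0:y0+h,x0:x0+w,::-1]
    im=cv2.resize(im,None,fx=k,fy=k,interpolation=cv2.INTER_CUBIC); im=cv2.convertScaleAbs(im,alpha=1.6,beta=10); cv2.imwrite("pics/"+name+".png",im)
E
python3 - <<'E'
from h import *
c=eyes.capture("top")
crop(c,200,230,200,100,4,"t_left"); crop(c,430,255,100,90,6,"t_idx")
c=eyes.capture("scene"); crop(c,100,270,110,100,6,"s_idx"); crop(c,225,190,160,110,5,"s_cap")
E
```

```text
(no output)
```

View pics/t_left.png

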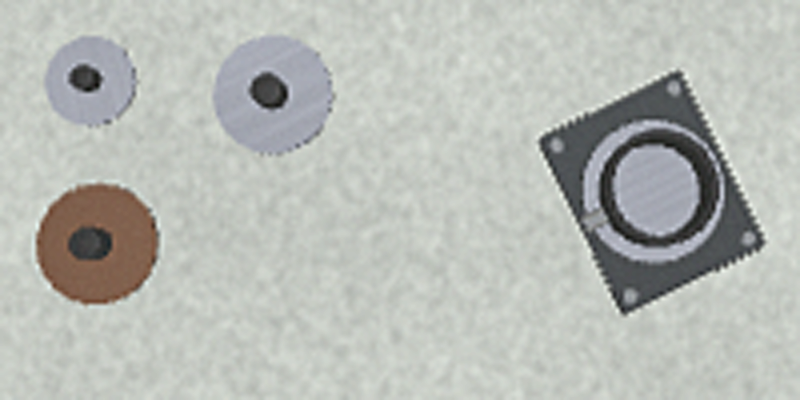

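View pics/t_idx.png

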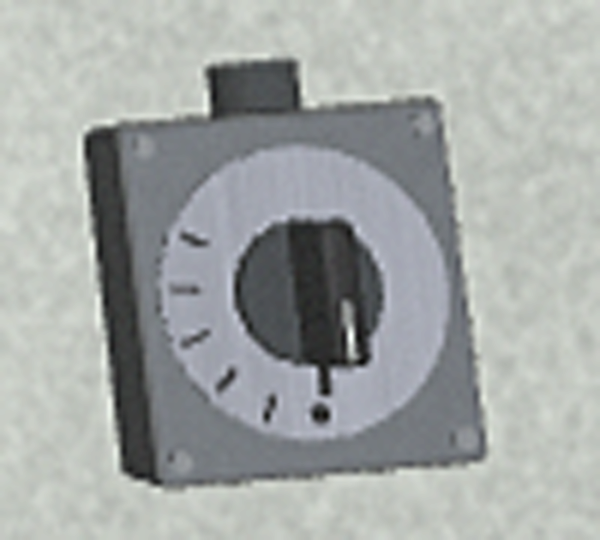

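View pics/s_idx.png

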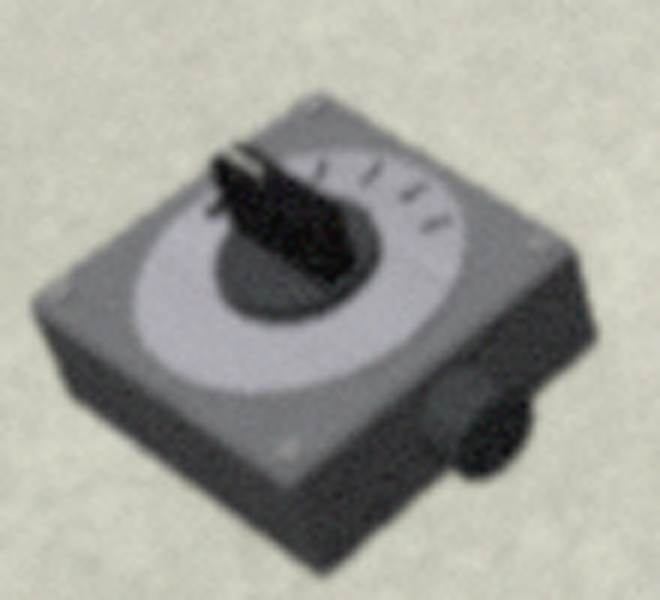

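View pics/s_cap.png

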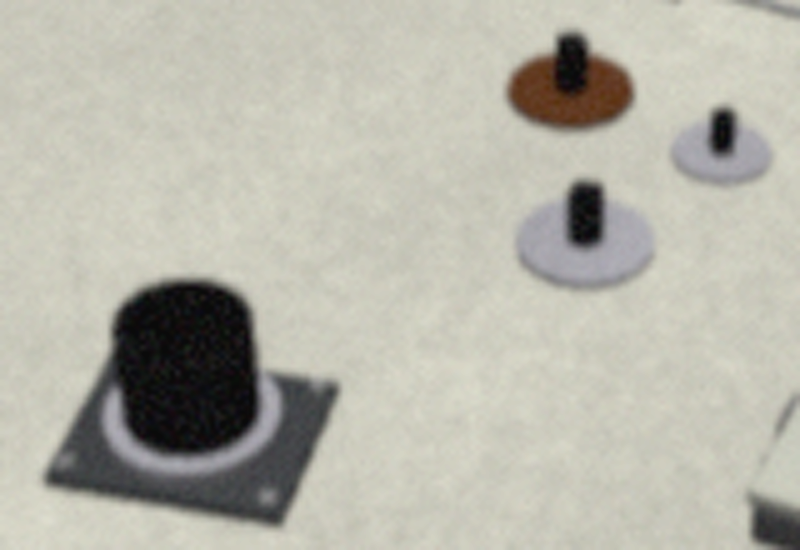

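```bash
cat >> h.py <<'E'
def circ(x,y,z,r,n=72):
    a=np.linspace(0,2*np.pi,n,endpoint=False); return [(x+r*np.cos(t),y+r*np.sin(t),z) for t in a]
def ov(c,polys,x0,y0,w,h,k,name):
    im=cv2.resize(c["pixels"][y0:y0+h,x0:x0+w,::-1],None,fx=k,fy=k,interpolation=cv2.INTER_CUBIC); im=cv2.convertScaleAbs(im,alpha=1.6,beta=10)
    cols=[(0,0,255),(0,220,0),(255,0,0),(0,200,255),(255,0,255)]
    for i,P in enumerate(polys):
        q=np.array([proj(c,p) for p in P]); q=(q-[x0,y0]+.5)*k-.5
        cv2.polylines(im,[np.round(q*8).astype(np.int32)],len(P)>2,cols[i%5],1,cv2.LINE_AA,3)
    cv2.imwrite("pics/"+name+".png",im)
E
python3 - <<'E'
from h import *
for n,rois in (("top",{"cap":(250,238,36,32),"port":(335,248,56,60)}),("scene",{"cap":(322,224,40,28),"port":(230,240,70,55)})):
    c=eyes.capture(n)
    for k,(x,y,w,h) in rois.items():
        p=c["pixels"][y:y+h,x:x+w].astype(int)
        m=((p[...,2]-p[...,1]>5)&(p[...,2]>90)).astype(np.uint8)
        cs,_=cv2.findContours(m,cv2.RETR_EXTERNAL,cv2.CHAIN_APPROX_NONE)
        for q in cs:
            if len(q)>20:
                e=cv2.fitEllipse(q); u=np.array(e[0])+[x,y]
                print(n,k,np.round(u,2),np.round(e[1],1),len(q),"z10",np.round(ray(c,*u,10 if k=="cap" else 8),1))
E
```

```text
top cap [267.7 253. ] [27.7 28.3] 79 z10 [568.9 232.4  10. ]
top port [363.79 276.79] [32.4 34.2] 73 z10 [513.1  15.3   8. ]
top port [363.52 277.  ] [19.4 21.7] 61 z10 [512.6  16.    8. ]
top port [362.04 274.47] [26.7 31.5] 79 z10 [518.4  19.2   8. ]
```

```bash
python3 - <<'E'
from h import *
from scipy.optimize import minimize
T=eyes.capture("top");S=eyes.capture("scene")
print("rim guess",ray(T,364.6,276.4,70))
# gradient-based fit: maximize mean contrast across projected outlines
def gray(c): return cv2.GaussianBlur(c["pixels"].astype(np.float32).sum(2)/3,(0,0),0.7)
def samp(g,q): return cv2.remap(g,q[:,0].astype(np.float32)[None],q[:,1].astype(np.float32)[None],cv2.INTER_LINEAR)[0]
def score(c,g,x,y,z,r,sgn,arc=None):
    P=lambda rr:np.array([proj(c,p) for p in circ(x,y,z,rr)])
    d=samp(g,P(r+1.5))-samp(g,P(r-1.5)); d=d*sgn
    if arc is not None: d=d[arc]
    return np.clip(d,-5,60).mean()
gT,gS=gray(T),gray(S)
def fit(f,x0):
    best=None
    for dx in np.arange(-8,8.1,.5):
        for dy in np.arange(-8,8.1,.5):
            v=f(x0[0]+dx,x0[1]+dy)
            if best is None or v>best[0]: best=(v,x0[0]+dx,x0[1]+dy)
    return np.round(best,2)
# cap disc edge: bright->? ; use abs of darker disc vs bench
for n,c,g in (("top",T,gT),("scene",S,gS)):
    print(n,"cap",fit(lambda x,y:score(c,g,x,y,10,34,1),(569,232)))
    rg=ray(T,364.6,276.4,70)
    if n=="top": print(n,"rim out",fit(lambda x,y:score(c,g,x,y,70,31,1),rg))
    else:
        a=np.linspace(0,2*np.pi,72,endpoint=False)
        cam=-c["R"].T@c["t"]; d=np.cos(a)*(cam[0]-515)+np.sin(a)*(cam[1]-17)
        print(n,"rim far",fit(lambda x,y:score(c,g,x,y,70,31,1,d<0),rg))
E
```

```text
rim guess [511.45349365  19.02481528  70.        ]
top cap [ 11.69 568.5  231.5 ]
top rim out [ 41.34 510.45  20.02]
scene cap [  8.9 572.5 230. ]
scene rim far [ 37.39 514.95  17.52]
```

```bash
python3 - <<'E'
from h import *
T=eyes.capture("top");S=eyes.capture("scene")
def gray(c): return cv2.GaussianBlur(c["pixels"].astype(np.float32).sum(2)/3,(0,0),0.7)
def samp(g,q): return cv2.remap(g,q[:,0].astype(np.float32)[None],q[:,1].astype(np.float32)[None],cv2.INTER_LINEAR)[0]
x0=ray(T,480.4,303.3,51); print(x0)
for n,c in (("top",T),("scene",S)):
    g=gray(c); best=None
    for r in (46,48,49,50,51,52):
      for x in np.arange(x0[0]-8,x0[0]+8.1,1):
        for y in np.arange(x0[1]-8,x0[1]+8.1,1):
          P=lambda rr:np.array([proj(c,p) for p in circ(x,y,51,rr,48)])
          v=np.clip(samp(g,P(r-1.5))-samp(g,P(r+1.5)),-5,60).mean()
          if best is None or v>best[0]: best=(v,r,x,y)
    print(n,np.round(best,1))
# home dot, pointer, ticks in top crop (k=6, origin 430,255)
c0=None
for nm,(u,v),z in (("dot",(320,413),51),("t1",(270,408),51),("t2",(227,380),51),("t3",(193,339),51),("t4",(185,290),51),("t5",(195,241),51)):
    print(nm,np.round(ray(T,(u+.5)/6-.5+430,(v+.5)/6-.5+255,z),1))
E
```

```text
[ 452.18968029 -230.23014448   51.        ]
top [  19.2   52.   452.2 -230.2]
scene [  11.7   52.   452.2 -228.2]
dot [ 409.7 -233.2   51. ]
t1 [ 411.7 -215.4   51. ]
t2 [ 421.6 -200.6   51. ]
t3 [ 436.1 -189.3   51. ]
t4 [ 453.4 -187.3   51. ]
t5 [ 470.8 -191.8   51. ]
```

```bash
cat >> h.py <<'E'
from scipy.spatial.transform import Rotation as Ro
def pose():
    s=sense(); q=s["ee_rot"]; return s,Ro.from_quat([q[1],q[2],q[3],q[0]]).as_matrix()
def goto(x,y,z,yaw):
    """yaw = wanted world azimuth (deg) of tool z; returns tool-axis shift (current axes), wy remaining"""
    s,R=pose(); d=np.array([x,y,z])-s["eef_pos"]; az=np.degrees(np.arctan2(R[1,2],R[0,2]))
    print("t",s["time_s"],"pos",np.round(s["eef_pos"],1),"az z",round(az,2),"tilt",np.round(R[:,1],4),"j",np.round(s["joints"],3),"F",np.round(s["force"],1),"gw",round(float(s["grip_width"]),3))
    print("shift tool",np.round(R.T@d,1),"dyaw deg",round((yaw-az+180)%360-180,2),"rad",round(np.radians((yaw-az+180)%360-180),3))
E
python3 - <<'E'
from h import *
s,R=pose(); print(R.round(3))
goto(570.5,230.8,120,0)
T=eyes.capture("top");S=eyes.capture("scene")
P=[circ(570.5,230.8,10,34),circ(570.5,230.8,40,9),circ(512.7,18.8,70,31),circ(512.7,18.8,70,26)]
ov(T,P,200,230,200,100,4,"ov_t"); ov(S,P,225,190,160,110,5,"ov_s")
E
```

```text
[[ 0.962 -0.     0.274]
 [-0.274 -0.     0.962]
 [-0.    -1.    -0.   ]]
t 0.5 pos [144.  504.9 231.3] az z 74.08 tilt [-0.e+00 -1.e-04 -1.e+00] j [ 1.07   0.313  1.498  0.     1.331 -0.223] F [-1.5 -0.7 -0.9] gw 1.0
shift tool [ 485.3  111.3 -146.6] dyaw deg -74.08 rad -1.293
```

View pics/ov_t.png

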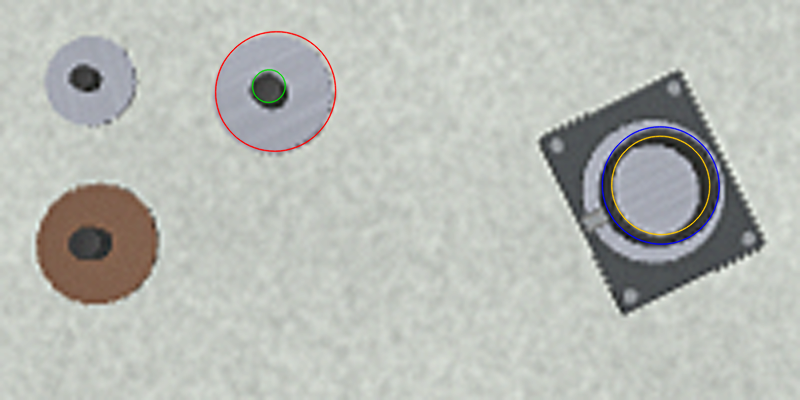

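View pics/ov_s.png

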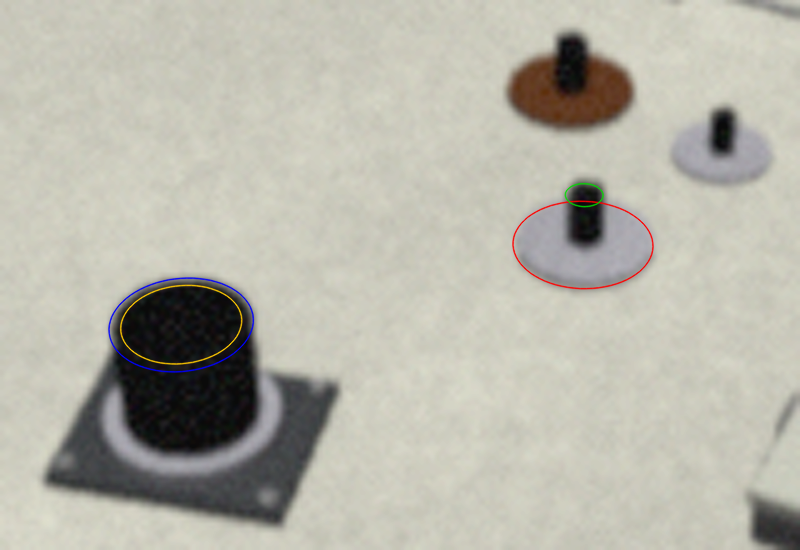

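```bash
python3 -m handwheel '[{"wy":0.12},{"wy":0.12},{"wy":0.12},{"wy":0.12},{"wy":0.12},{"wy":0.12},{"wy":0.12},{"wy":0.12},{"wy":0.12},{"wy":0.12}]' 30
python3 -m handwheel '[{"wy":0.093},{"tz":25,"tx":16},{"tz":25,"tx":16},{"tz":25,"tx":16},{"tz":25,"tx":16},{"tz":25,"tx":16},{"tz":25,"tx":16},{"tz":25,"tx":16},{"tz":25,"tx":16},{"tz":25,"tx":16}]'
python3 -c "
from h import *
goto(570.5,230.8,120,0)"
```

```text
t 0.6 pos [144.  504.9 231.3] az z 74.08 tilt [-0.  0. -1.] j [ 1.07   0.313  1.498  0.     1.331 -0.223] F [-0.5  0.1 -0.1] gw 0.999
shift tool [ 485.3  111.3 -146.6] dyaw deg -74.08 rad -1.293invalid input
invalid input
```

```bash
python3 -m handwheel '[{"grip":85,"tx":0,"ty":0,"tz":0,"wx":0,"wy":0.12,"wz":0}]' 30;  python3 -m handwheel '[{"grip":85,"tx":0,"ty":0,"tz":0,"wx":0,"wy":0.12,"wz":0}]'
```

```text
time_s: 0.68
eef_pos: [144.0, 504.9, 231.3]
ee_rot: [-0.693, 0.693, -0.139, 0.139]
force: [0.1, 0.2, -0.8]
grip_width: 0.996
time_s: 0.77
eef_pos: [144.0, 504.9, 231.3]
ee_rot: [0.683, -0.683, 0.183, -0.183]
force: [0.3, -0.2, -0.1]
grip_width: 0.995
```

```bash
python3 -c "
from h import *
goto(570.5,230.8,120,0)"
```

```text
t 0.7667 pos [144.  504.9 231.3] az z 60.03 tilt [ 0.  0. -1.] j [ 1.07   0.313  1.498 -0.     1.331  0.022] F [ 0.3 -0.2 -0.1] gw 0.995
shift tool [506.4 111.3 -24.4] dyaw deg -60.03 rad -1.048
```

Correct direction; 60° left.

```bash
python3 -m handwheel '[{"grip":85,"tx":0,"ty":0,"tz":0,"wx":0,"wy":0.12,"wz":0},{"grip":85,"tx":0,"ty":0,"tz":0,"wx":0,"wy":0.12,"wz":0},{"grip":85,"tx":0,"ty":0,"tz":0,"wx":0,"wy":0.12,"wz":0},{"grip":85,"tx":0,"ty":0,"tz":0,"wx":0,"wy":0.12,"wz":0},{"grip":85,"tx":0,"ty":0,"tz":0,"wx":0,"wy":0.12,"wz":0},{"grip":85,"tx":0,"ty":0,"tz":0,"wx":0,"wy":0.12,"wz":0},{"grip":85,"tx":0,"ty":0,"tz":0,"wx":0,"wy":0.12,"wz":0},{"grip":85,"tx":0,"ty":0,"tz":0,"wx":0,"wy":0.12,"wz":0},{"grip":85,"tx":0,"ty":0,"tz":0,"wx":0,"wy":0.088,"wz":0}]'
python3 -m handwheel '[{"grip":85,"tx":16,"ty":0,"tz":25,"wx":0,"wy":0,"wz":0},{"grip":85,"tx":16,"ty":0,"tz":25,"wx":0,"wy":0,"wz":0},{"grip":85,"tx":16,"ty":0,"tz":25,"wx":0,"wy":0,"wz":0},{"grip":85,"tx":16,"ty":0,"tz":25,"wx":0,"wy":0,"wz":0},{"grip":85,"tx":16,"ty":0,"tz":25,"wx":0,"wy":0,"wz":0},{"grip":85,"tx":16,"ty":0,"tz":25,"wx":0,"wy":0,"wz":0},{"grip":85,"tx":16,"ty":0,"tz":25,"wx":0,"wy":0,"wz":0},{"grip":85,"tx":16,"ty":0,"tz":25,"wx":0,"wy":0,"wz":0}]'
python3 -c "
from h import *
goto(570.5,230.8,120,0)"
```

```text
time_s: 1.52
eef_pos: [144.0, 504.9, 231.3]
ee_rot: [0.5, -0.5, 0.5, -0.5]
force: [-0.6, 0.4, -0.7]
grip_width: 0.993
time_s: 2.18
eef_pos: [345.7, 376.9, 231.4]
ee_rot: [0.501, -0.501, 0.499, -0.499]
force: [0.3, 0.5, 0.5]
grip_width: 0.998
t 2.1833 pos [345.7 376.9 231.4] az z 0.29 tilt [ 2.e-04  2.e-04 -1.e+00] j [0.599 0.283 1.538 0.    1.321 0.594] F [0.3 0.5 0.5] gw 0.998
shift tool [147.2 111.5 224. ] dyaw deg -0.29 rad -0.005
```

```bash
python3 -m handwheel '[{"grip":85,"tx":16,"ty":11,"tz":25,"wx":0,"wy":0,"wz":0},{"grip":85,"tx":16,"ty":11,"tz":25,"wx":0,"wy":0,"wz":0},{"grip":85,"tx":16,"ty":11,"tz":25,"wx":0,"wy":0,"wz":0},{"grip":85,"tx":16,"ty":11,"tz":25,"wx":0,"wy":0,"wz":0},{"grip":85,"tx":16,"ty":11,"tz":25,"wx":0,"wy":0,"wz":0},{"grip":85,"tx":16,"ty":11,"tz":25,"wx":0,"wy":0,"wz":0},{"grip":85,"tx":16,"ty":11,"tz":25,"wx":0,"wy":0,"wz":0},{"grip":85,"tx":16,"ty":11,"tz":25,"wx":0,"wy":0,"wz":0},{"grip":85,"tx":18,"ty":20,"tz":22,"wx":0,"wy":0,"wz":0},{"grip":85,"tx":0,"ty":0,"tz":0,"wx":0,"wy":0,"wz":0}]'
python3 -m handwheel '[{"grip":85,"tx":0,"ty":10,"tz":0,"wx":0,"wy":0,"wz":0},{"grip":85,"tx":0,"ty":10,"tz":0,"wx":0,"wy":0,"wz":0},{"grip":85,"tx":0,"ty":10,"tz":0,"wx":0,"wy":0,"wz":0},{"grip":85,"tx":0,"ty":10,"tz":0,"wx":0,"wy":0,"wz":0},{"grip":85,"tx":0,"ty":0,"tz":0,"wx":0,"wy":0,"wz":0}]'
python3 - <<'E'
from h import *
goto(570.5,230.8,16,0)
T=eyes.capture("top");S=eyes.capture("scene")
crop(T,200,210,130,100,6,"t1"); crop(S,260,100,160,160,4,"s1")
E
```

```text
time_s: 3.02
eef_pos: [569.1, 229.3, 119.3]
ee_rot: [-0.499, 0.502, -0.5, 0.499]
force: [-0.3, -1.6, -0.7]
grip_width: 0.996
time_s: 3.43
eef_pos: [565.9, 233.4, 81.1]
ee_rot: [-0.5, 0.502, -0.499, 0.498]
force: [-0.2, -0.3, -0.1]
grip_width: 0.995
t 3.4333 pos [565.9 233.4  81.1] az z 0.34 tilt [-3.4e-03 -7.0e-04 -1.0e+00] j [0.2   0.648 1.392 0.    1.104 0.194] F [-0.2 -0.3 -0.1] gw 0.995
shift tool [ 2.6 65.1  4.8] dyaw deg -0.34 rad -0.006
```

View pics/t1.png

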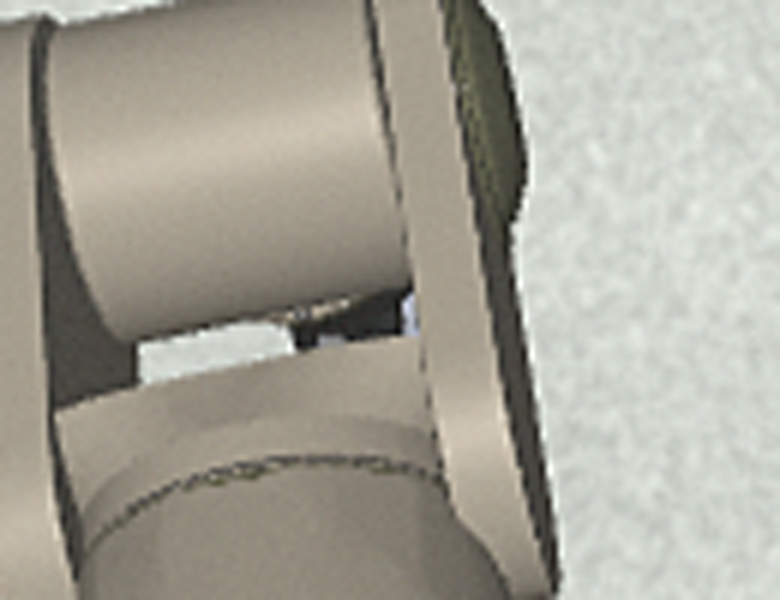

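View pics/s1.png

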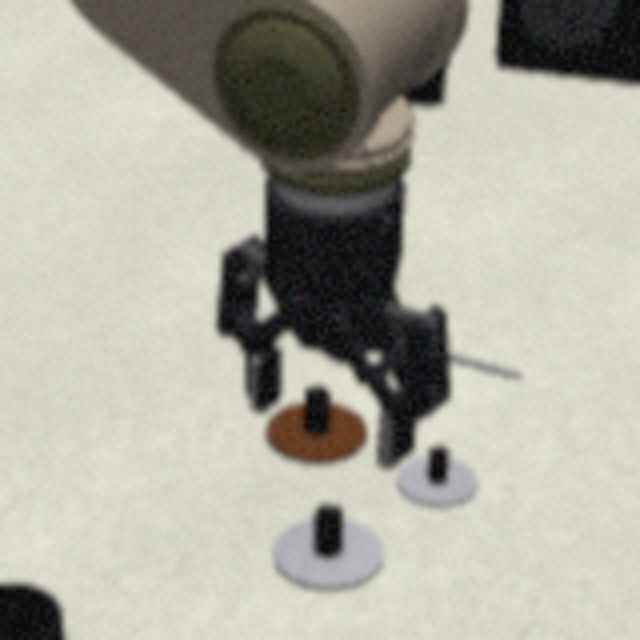

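```bash
python3 - <<'E'
from h import *
S=eyes.capture("scene")
s,R=pose(); p=s["eef_pos"]; 
for z in (81,90,94): 
  print(z,((proj(S,[p[0],p[1],z])-[260,100]+.5)*4).round(0),((proj(S,[p[0]+43,p[1],z])-[260,100]+.5)*4).round(0),((proj(S,[p[0]-43,p[1],z])-[260,100]+.5)*4).round(0))
E
python3 -m handwheel '[{"grip":85,"tx":1.5,"ty":10,"tz":2,"wx":0.003,"wy":0.006,"wz":0},{"grip":85,"tx":1,"ty":12,"tz":3,"wx":0,"wy":0,"wz":0},{"grip":85,"tx":0,"ty":5,"tz":0,"wx":0,"wy":0,"wz":0},{"grip":85,"tx":0,"ty":0,"tz":0,"wx":0,"wy":0,"wz":0}]'
python3 - <<'E'
from h import *
goto(570.5,230.8,16,0)
S=eyes.capture("scene")
crop(S,260,130,160,160,4,"s2")
E
```

```text
81 [327. 457.] [387. 484.] [270. 430.]
90 [327. 444.] [388. 471.] [270. 418.]
94 [328. 438.] [388. 465.] [270. 412.]
time_s: 3.92
eef_pos: [571.6, 230.1, 54.2]
ee_rot: [-0.499, 0.5, -0.5, 0.5]
force: [0.0, 1.1, 0.3]
grip_width: 0.995
t 3.9167 pos [571.6 230.1  54.2] az z -0.08 tilt [-2.e-04 -6.e-04 -1.e+00] j [ 1.930e-01  6.890e-01  1.399e+00 -1.000e-03  1.054e+00  1.950e-01] F [0.  1.1 0.3] gw 0.995
shift tool [-0.7 38.2 -1.1] dyaw deg 0.08 rad 0.001
```

View pics/s2.png

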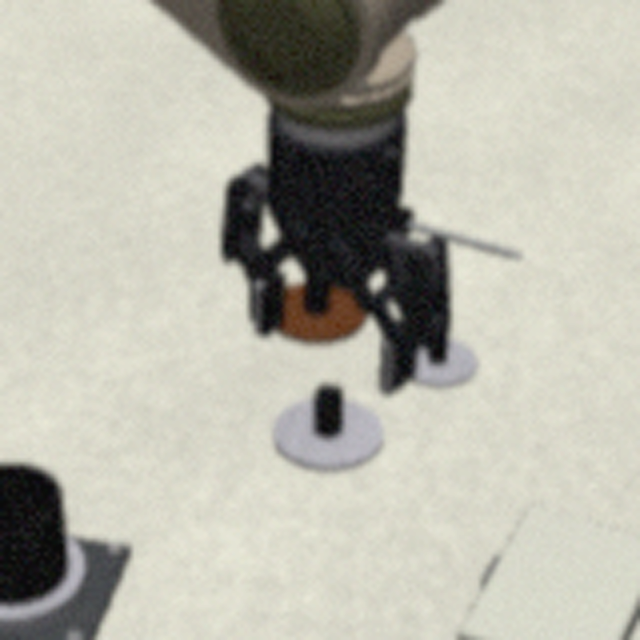

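```bash
python3 -m handwheel '[{"grip":85,"tx":-0.3,"ty":10,"tz":-0.6,"wx":0,"wy":0,"wz":0},{"grip":85,"tx":0,"ty":10,"tz":0,"wx":0,"wy":0,"wz":0},{"grip":60,"tx":0,"ty":10,"tz":0,"wx":0,"wy":0,"wz":0},{"grip":45,"tx":0,"ty":8,"tz":0,"wx":0,"wy":0,"wz":0},{"grip":35,"tx":0,"ty":2,"tz":0,"wx":0,"wy":0,"wz":0},{"grip":30,"tx":0,"ty":0,"tz":0,"wx":0,"wy":0,"wz":0},{"grip":30,"tx":0,"ty":0,"tz":0,"wx":0,"wy":0,"wz":0}]'
python3 - <<'E'
from h import *
goto(570.5,230.8,13,0)
S=eyes.capture("scene")
crop(S,290,170,100,100,6,"s3")
E
```

```text
time_s: 4.55
eef_pos: [572.1, 230.9, 16.4]
ee_rot: [-0.501, 0.499, -0.499, 0.501]
force: [0.1, -0.4, -0.7]
grip_width: 0.358
t 4.55 pos [572.1 230.9  16.4] az z -0.05 tilt [ 3.2e-03  1.0e-04 -1.0e+00] j [ 1.940e-01  7.410e-01  1.419e+00 -1.000e-03  9.780e-01  1.950e-01] F [ 0.1 -0.4 -0.7] gw 0.358
shift tool [ 0.1  3.4 -1.6] dyaw deg 0.05 rad 0.001
```

View pics/s3.png

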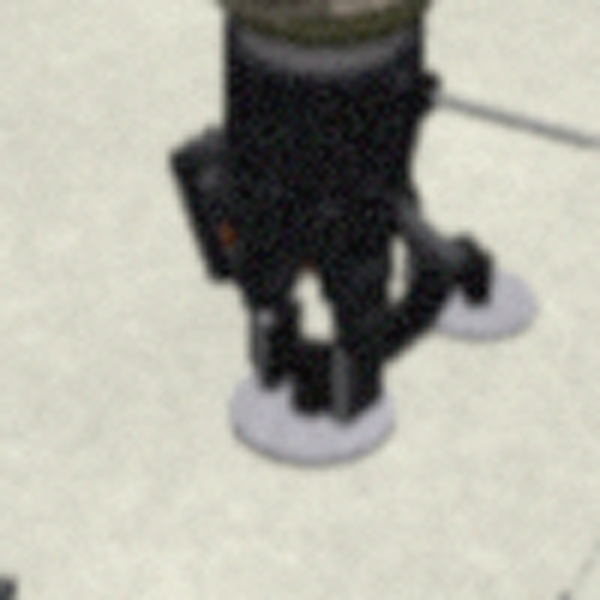

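```bash
python3 -m handwheel '[{"grip":28,"tx":0,"ty":1.5,"tz":0,"wx":-0.003,"wy":0,"wz":0},{"grip":20,"tx":0,"ty":0,"tz":0,"wx":0,"wy":0,"wz":0},{"grip":14,"tx":0,"ty":0,"tz":0,"wx":0,"wy":0,"wz":0},{"grip":10,"tx":0,"ty":0,"tz":0,"wx":0,"wy":0,"wz":0},{"grip":10,"tx":0,"ty":0,"tz":0,"wx":0,"wy":0,"wz":0},{"grip":10,"tx":0,"ty":0,"tz":0,"wx":0,"wy":0,"wz":0}]' 40
python3 -m handwheel '[{"grip":10,"tx":0,"ty":-3,"tz":0,"wx":0,"wy":0,"wz":0},{"grip":10,"tx":0,"ty":-7,"tz":0,"wx":0,"wy":0,"wz":0},{"grip":10,"tx":0,"ty":-10,"tz":0,"wx":0,"wy":0,"wz":0},{"grip":10,"tx":0,"ty":0,"tz":0,"wx":0,"wy":0,"wz":0}]'
python3 - <<'E'
from h import *
goto(570.5,230.8,113,0)
S=eyes.capture("scene")
crop(S,290,150,100,100,6,"s4")
E
```

```text
time_s: 5.1
eef_pos: [572.1, 230.8, 15.1]
ee_rot: [-0.5, 0.5, -0.5, 0.5]
force: [-0.2, 0.0, 3.7]
grip_width: 0.189
time_s: 5.43
eef_pos: [573.0, 231.0, 37.2]
ee_rot: [-0.501, 0.499, -0.5, 0.501]
force: [-0.1, 0.4, 0.2]
grip_width: 0.192
t 5.4333 pos [573.  231.   37.2] az z -0.05 tilt [ 3.3e-03  6.0e-04 -1.0e+00] j [ 0.194  0.713  1.407 -0.     1.018  0.195] F [-0.1  0.4  0.2] gw 0.192
shift tool [  0.2 -75.8  -2.2] dyaw deg 0.05 rad 0.001
```

View pics/s4.png

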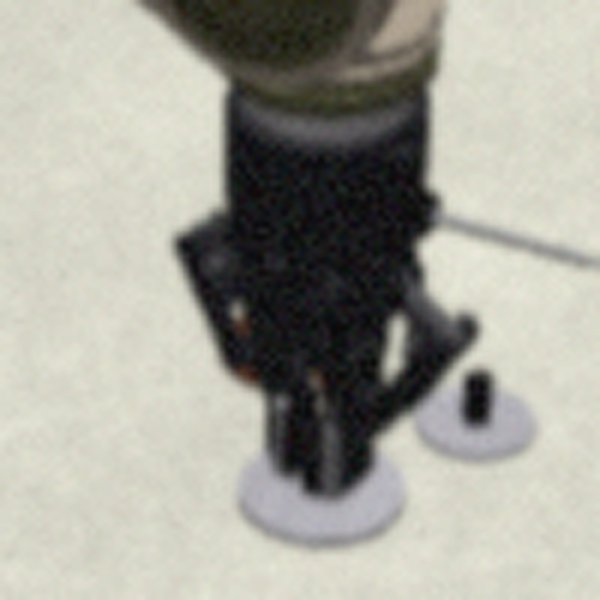

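```bash
python3 -m handwheel '[{"grip":10,"tx":0,"ty":-15,"tz":0,"wx":0,"wy":0,"wz":0},{"grip":10,"tx":4,"ty":-20,"tz":-2,"wx":-0.003,"wy":0,"wz":0},{"grip":10,"tx":12,"ty":-20,"tz":-4,"wx":0,"wy":0,"wz":0},{"grip":10,"tx":20,"ty":-20,"tz":-6,"wx":0,"wy":0,"wz":0},{"grip":10,"tx":25,"ty":-3,"tz":-8,"wx":0,"wy":0,"wz":0},{"grip":10,"tx":25,"ty":0,"tz":-8,"wx":0,"wy":0,"wz":0},{"grip":10,"tx":25,"ty":0,"tz":-8,"wx":0,"wy":0,"wz":0},{"grip":10,"tx":25,"ty":0,"tz":-8,"wx":0,"wy":0,"wz":0},{"grip":10,"tx":25,"ty":0,"tz":-8,"wx":0,"wy":0,"wz":0}]'
python3 -m handwheel '[{"grip":10,"tx":20,"ty":0,"tz":-4,"wx":0,"wy":0,"wz":0},{"grip":10,"tx":15,"ty":0,"tz":-3,"wx":0,"wy":0,"wz":0},{"grip":10,"tx":10,"ty":0,"tz":-2,"wx":0,"wy":0,"wz":0},{"grip":10,"tx":6,"ty":0,"tz":-1,"wx":0,"wy":0,"wz":0},{"grip":10,"tx":0,"ty":0,"tz":0,"wx":0,"wy":0,"wz":0},{"grip":10,"tx":0,"ty":0,"tz":0,"wx":0,"wy":0,"wz":0}]'
python3 - <<'E'
from h import *
goto(513,18.8,112,0)
S=eyes.capture("scene");T=eyes.capture("top")
crop(S,220,180,100,100,6,"s5");crop(T,310,220,110,100,6,"t5")
E
```

```text
time_s: 6.23
eef_pos: [519.2, 68.8, 113.0]
ee_rot: [0.499, -0.501, 0.501, -0.499]
force: [1.4, -0.5, -1.3]
grip_width: 0.193
time_s: 6.73
eef_pos: [509.9, 19.2, 113.0]
ee_rot: [0.499, -0.5, 0.501, -0.499]
force: [0.4, 0.2, -1.1]
grip_width: 0.192
t 6.7333 pos [509.9  19.2 113. ] az z -0.06 tilt [-3.e-03  2.e-04 -1.e+00] j [-0.192  0.41   1.693 -0.     1.041 -0.191] F [ 0.4  0.2 -1.1] gw 0.192
shift tool [0.4 0.9 3.1] dyaw deg 0.06 rad 0.001
```

View pics/s5.png

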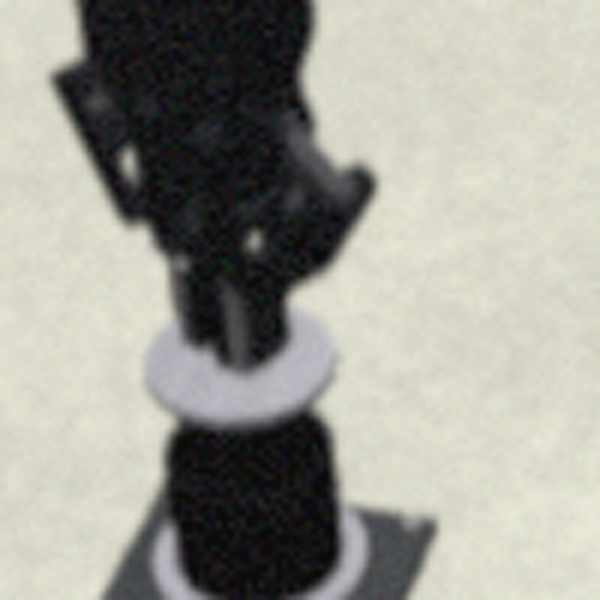

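View pics/t5.png

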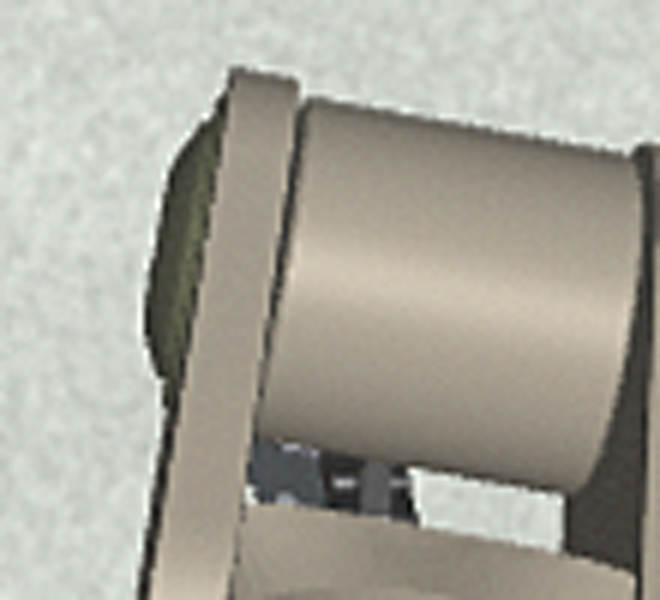

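```bash
python3 -m handwheel '[{"grip":10,"tx":0.4,"ty":0,"tz":3,"wx":0.003,"wy":0,"wz":0},{"grip":10,"tx":0,"ty":0,"tz":0,"wx":0,"wy":0,"wz":0},{"grip":10,"tx":0,"ty":0,"tz":0,"wx":0,"wy":0,"wz":0}]'
cat > fitdisc.py <<'E'
from h import *
import sys
from scipy.optimize import minimize
goto(513,18.8,112,0)
S=eyes.capture("scene"); s,R=pose(); p=s["eef_pos"]
g=cv2.GaussianBlur(S["pixels"].astype(np.float32)[...,2],(0,0),0.7)
samp=lambda q: cv2.remap(g,q[:,0].astype(np.float32)[None],q[:,1].astype(np.float32)[None],cv2.INTER_LINEAR)[0]
a=np.linspace(0,2*np.pi,120,endpoint=False)
cam=-S["R"].T@S["t"]; az=np.arctan2(cam[1]-p[1],cam[0]-p[0]); sel=np.cos(a-az)>0.1  # front half
def pts(v,r):
    x,y,z,tx,ty=v; P=np.c_[r*np.cos(a),r*np.sin(a),0*a]@Ro.from_rotvec([tx,ty,0]).as_matrix().T+[x,y,z]
    return np.array([proj(S,q) for q in P])
def f(v,sel=sel):
    # silhouette: gradient magnitude just across the edge
    d=np.abs(samp(pts(v,35.3))-samp(pts(v,32.7)))[sel]; return -np.clip(d,0,60).mean()
z=p[2]-15.1+10
best=min(((f((p[0]+dx,p[1]+dy,z+dz,0,0),),dx,dy,dz) for dx in np.arange(-6,6.1,.5) for dy in np.arange(-6,6.1,.5) for dz in (0,)))
print("disc scene rel TCP (flat)",best, p[:2]+best[1:3])
v0=[p[0]+best[1],p[1]+best[2],z,0,0]
r=minimize(lambda w:f((v0[0]+w[0],v0[1]+w[1],z,w[2]/50,w[3]/50)),[0,0,0,0],method="Nelder-Mead",options=dict(initial_simplex=np.array([[0,0,0,0],[1,0,0,0],[0,1,0,0],[0,0,2,0],[0,0,0,2]])))
print("tilt fit",np.round(r.x[:2],2),"tilt deg",np.degrees(r.x[2:]/50).round(2),r.fun)
ov(S,[circ(v0[0],v0[1],z,34),circ(515,17.5,70,31)],220,180,100,100,6,sys.argv[1])
E
python3 fitdisc.py s6
```

```text
time_s: 7.08
eef_pos: [513.0, 18.8, 112.9]
ee_rot: [-0.5, 0.5, -0.5, 0.5]
force: [-0.0, 0.5, -1.0]
grip_width: 0.197
t 7.0833 pos [513.   18.8 112.9] az z -0.03 tilt [ 1.e-04  0.e+00 -1.e+00] j [-0.192  0.415  1.687  0.     1.04  -0.192] F [-0.   0.5 -1. ] gw 0.197
shift tool [-0.   0.9 -0. ] dyaw deg 0.03 rad 0.0
disc scene rel TCP (flat) (np.float32(-16.006289), np.float64(3.5), np.float64(0.5), 0) [516.41497874  19.21261553]
tilt fit [ 0.04 -0.12] tilt deg [-0.5   0.08] -16.14085578918457
```

View pics/s6.png

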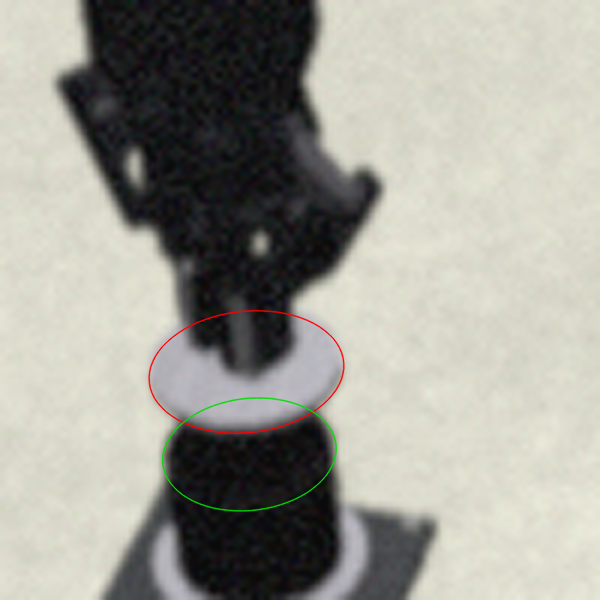

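```bash
python3 -m handwheel '[{"grip":10,"tx":1,"ty":8,"tz":-0.9,"wx":0,"wy":0,"wz":0},{"grip":10,"tx":0,"ty":8,"tz":0,"wx":0,"wy":0,"wz":0},{"grip":10,"tx":0,"ty":7,"tz":0,"wx":0,"wy":0,"wz":0},{"grip":10,"tx":0,"ty":0,"tz":0,"wx":0,"wy":0,"wz":0},{"grip":10,"tx":0,"ty":0,"tz":0,"wx":0,"wy":0,"wz":0}]'
python3 fitdisc.py s7
```

```text
time_s: 7.55
eef_pos: [511.6, 17.5, 89.3]
ee_rot: [0.499, -0.5, 0.501, -0.5]
force: [-0.1, -0.1, -0.8]
grip_width: 0.196
t 7.55 pos [511.6  17.5  89.3] az z -0.06 tilt [-1.3e-03  3.0e-04 -1.0e+00] j [-0.195  0.446  1.711  0.     0.985 -0.194] F [-0.1 -0.1 -0.8] gw 0.196
shift tool [ -1.3 -22.7   1.3] dyaw deg 0.06 rad 0.001
disc scene rel TCP (flat) (np.float32(-17.595236), np.float64(0.0), np.float64(-0.5), 0) [511.93557682  16.95241018]
tilt fit [-9.67 10.81] tilt deg [13.9 36.7] -21.279863357543945
```

View pics/s7.png

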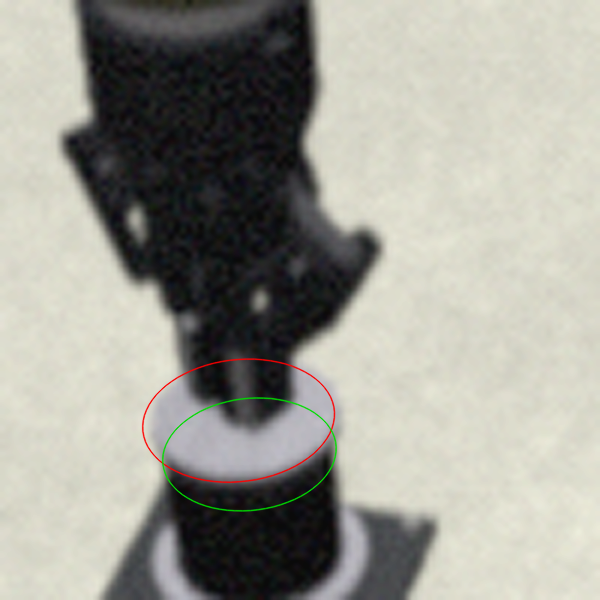

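```bash
python3 - <<'E'
from h import *
from scipy.optimize import minimize
s,R=pose(); p=s["eef_pos"]
S=eyes.capture("scene"); im=S["pixels"].astype(np.float32)
g=cv2.GaussianBlur(2*im[...,2]-im[...,0]-im[...,1],(0,0),1.0)
samp=lambda q: cv2.remap(g,q[:,0].astype(np.float32)[None],q[:,1].astype(np.float32)[None],cv2.INTER_LINEAR)[0]
a=np.linspace(0,2*np.pi,120,endpoint=False)
cam=-S["R"].T@S["t"]; az=np.arctan2(cam[1]-p[1],cam[0]-p[0]); sel=np.cos(a-az)>-0.3
pts=lambda x,y,z,r:np.array([proj(S,(x+r*np.cos(t),y+r*np.sin(t),z)) for t in a[sel]])
z=p[2]-15.1+10
def f(x,y,r=34): return (samp(pts(x,y,z,r-2))-samp(pts(x,y,z,r+2))).mean()
for r in (32,33,34,35):
  b=max((f(p[0]+dx,p[1]+dy,r),dx,dy) for dx in np.arange(-5,5.1,.5) for dy in np.arange(-5,5.1,.5)); print(r,np.round(b,2),p[:2]+b[1:])
x,y=p[:2]+b[1:]
ov(S,[circ(x,y,z,34)],200,170,130,100,6,"s8")
E
```

```text
32 [ 7.32  4.   -0.5 ] [515.93557682  16.95241018]
33 [8.07 3.   0.5 ] [514.93557682  17.95241018]
34 [8.25 1.5  2.  ] [513.43557682  19.45241018]
35 [7.99 0.   3.  ] [511.93557682  20.45241018]
```

View pics/s8.png

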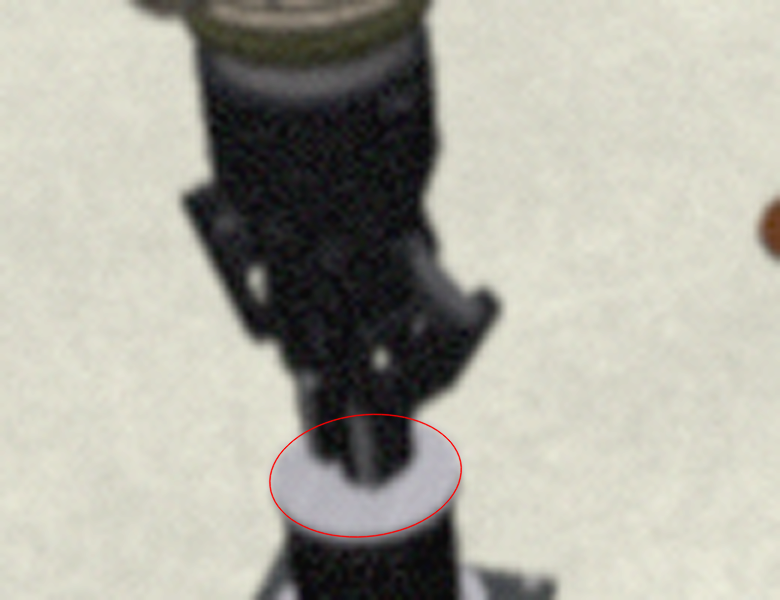

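```bash
python3 -m handwheel '[{"grip":10,"tx":-0.8,"ty":2,"tz":0.5,"wx":0.001,"wy":0,"wz":0},{"grip":10,"tx":0,"ty":2,"tz":0,"wx":0,"wy":0,"wz":0},{"grip":10,"tx":0,"ty":0,"tz":0,"wx":0,"wy":0,"wz":0}]'
python3 -m handwheel '[{"grip":10,"tx":0,"ty":1,"tz":0,"wx":0,"wy":0,"wz":0},{"grip":10,"tx":0,"ty":1,"tz":0,"wx":0,"wy":0,"wz":0},{"grip":10,"tx":0,"ty":0,"tz":0,"wx":0,"wy":0,"wz":0}]'
```

```text
time_s: 7.9
eef_pos: [512.3, 18.3, 85.7]
ee_rot: [-0.5, 0.5, -0.5, 0.5]
force: [0.1, 0.7, -0.3]
grip_width: 0.195
time_s: 8.15
eef_pos: [512.4, 18.3, 83.8]
ee_rot: [-0.5, 0.5, -0.5, 0.5]
force: [0.3, 0.6, -0.1]
grip_width: 0.193
```

```bash
python3 -m handwheel '[{"grip":10,"tx":0,"ty":1,"tz":-0.2,"wx":0,"wy":0,"wz":0},{"grip":10,"tx":0,"ty":1,"tz":0,"wx":0,"wy":0,"wz":0},{"grip":10,"tx":0,"ty":0,"tz":0,"wx":0,"wy":0,"wz":0}]'
python3 -m handwheel '[{"grip":10,"tx":0,"ty":1,"tz":0,"wx":0,"wy":0,"wz":0},{"grip":10,"tx":0,"ty":1,"tz":0,"wx":0,"wy":0,"wz":0},{"grip":10,"tx":0,"ty":0,"tz":0,"wx":0,"wy":0,"wz":0}]'
```

```text
time_s: 8.4
eef_pos: [512.2, 18.3, 81.8]
ee_rot: [-0.5, 0.5, -0.5, 0.5]
force: [0.7, -0.8, -1.2]
grip_width: 0.195
time_s: 8.65
eef_pos: [512.2, 18.2, 79.8]
ee_rot: [-0.5, 0.5, -0.5, 0.5]
force: [-0.5, -0.5, -1.7]
grip_width: 0.193
```

Boss is in the mouth without contact. Down to the rim.

```bash
python3 -m handwheel '[{"grip":10,"tx":0,"ty":0.5,"tz":0,"wx":0,"wy":0,"wz":0},{"grip":10,"tx":0,"ty":0,"tz":0,"wx":0,"wy":0,"wz":0}]'
python3 -m handwheel '[{"grip":10,"tx":0,"ty":0.5,"tz":0,"wx":0,"wy":0,"wz":0},{"grip":10,"tx":0,"ty":0,"tz":0,"wx":0,"wy":0,"wz":0}]'
python3 -m handwheel '[{"grip":10,"tx":0,"ty":0.5,"tz":0,"wx":0,"wy":0,"wz":0},{"grip":10,"tx":0,"ty":0,"tz":0,"wx":0,"wy":0,"wz":0}]'
```

```text
time_s: 8.82
eef_pos: [512.3, 18.2, 79.4]
ee_rot: [-0.5, 0.5, -0.5, 0.501]
force: [1.1, 0.3, -2.0]
grip_width: 0.192
time_s: 8.98
eef_pos: [512.3, 18.3, 79.1]
ee_rot: [-0.5, 0.499, -0.5, 0.501]
force: [0.2, 0.5, 1.0]
grip_width: 0.193
time_s: 9.15
eef_pos: [512.4, 18.2, 79.1]
ee_rot: [-0.5, 0.499, -0.5, 0.501]
force: [-3.7, 0.3, 6.2]
grip_width: 0.195
```

```bash
python3 -m handwheel '[{"grip":18,"tx":0,"ty":0,"tz":0,"wx":0,"wy":0,"wz":0},{"grip":22,"tx":0,"ty":0,"tz":0,"wx":0,"wy":0,"wz":0},{"grip":30,"tx":0,"ty":0,"tz":0,"wx":0,"wy":0,"wz":0},{"grip":40,"tx":0,"ty":0,"tz":0,"wx":0,"wy":0,"wz":0},{"grip":50,"tx":0,"ty":0,"tz":0,"wx":0,"wy":0,"wz":0},{"grip":50,"tx":0,"ty":0,"tz":0,"wx":0,"wy":0,"wz":0}]'
python3 - <<'E'
from h import *
goto(513,18.8,112,0)
S=eyes.capture("scene");crop(S,220,180,100,100,6,"s9")
E
```

```text
time_s: 9.65
eef_pos: [512.3, 18.3, 78.4]
ee_rot: [-0.5, 0.5, -0.5, 0.5]
force: [-0.3, -0.7, -0.4]
grip_width: 0.584
t 9.65 pos [512.3  18.3  78.4] az z -0.06 tilt [ 9.e-04  0.e+00 -1.e+00] j [-0.193  0.463  1.72   0.     0.958 -0.192] F [-0.3 -0.7 -0.4] gw 0.584
shift tool [ -0.5 -33.6   0.8] dyaw deg 0.06 rad 0.001
```

View pics/s9.png

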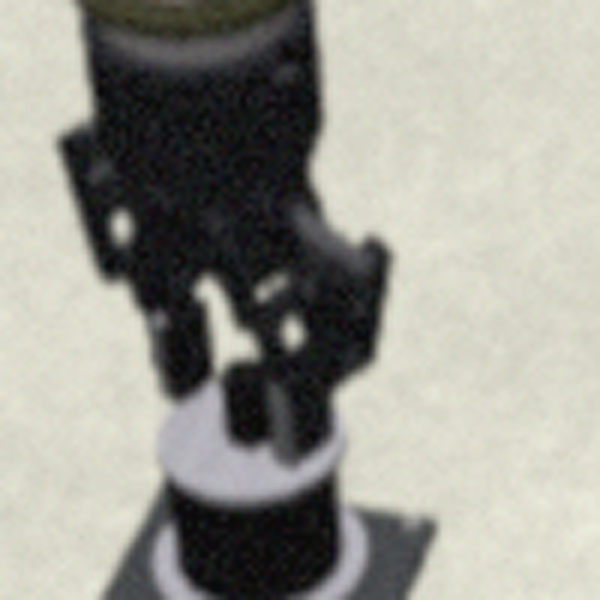

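```bash
python3 -m handwheel '[{"grip":50,"tx":0,"ty":-10,"tz":0,"wx":0,"wy":0,"wz":0},{"grip":50,"tx":0,"ty":-20,"tz":0,"wx":0,"wy":0,"wz":0},{"grip":50,"tx":0,"ty":-20,"tz":0,"wx":0,"wy":0,"wz":0},{"grip":50,"tx":0,"ty":-20,"tz":0,"wx":0,"wy":0,"wz":0},{"grip":50,"tx":0,"ty":0,"tz":0,"wx":0,"wy":0.1,"wz":0},{"grip":50,"tx":0,"ty":0,"tz":0,"wx":0,"wy":0.12,"wz":0},{"grip":50,"tx":0,"ty":0,"tz":0,"wx":0,"wy":0.12,"wz":0},{"grip":50,"tx":0,"ty":0,"tz":0,"wx":0,"wy":0.12,"wz":0},{"grip":50,"tx":0,"ty":0,"tz":0,"wx":0,"wy":0.12,"wz":0},{"grip":50,"tx":0,"ty":0,"tz":0,"wx":0,"wy":0.12,"wz":0}]'
python3 -m handwheel '[{"grip":50,"tx":0,"ty":0,"tz":0,"wx":0,"wy":0.12,"wz":0},{"grip":50,"tx":0,"ty":0,"tz":0,"wx":0,"wy":0.12,"wz":0},{"grip":50,"tx":0,"ty":0,"tz":0,"wx":0,"wy":0.12,"wz":0},{"grip":50,"tx":0,"ty":0,"tz":0,"wx":0,"wy":0.12,"wz":0},{"grip":50,"tx":0,"ty":0,"tz":0,"wx":0,"wy":0.12,"wz":0},{"grip":50,"tx":0,"ty":0,"tz":0,"wx":0,"wy":0.12,"wz":0},{"grip":50,"tx":0,"ty":0,"tz":0,"wx":0,"wy":0.086,"wz":0},{"grip":50,"tx":0,"ty":0,"tz":0,"wx":0,"wy":0,"wz":0}]'
python3 - <<'E'
from h import *
goto(452.2,-229.2,148,-86.3)
T=eyes.capture("top");S=eyes.capture("scene");crop(T,330,245,70,60,6,"t9");crop(S,220,180,100,100,6,"s9b")
g=T["pixels"].astype(np.float32)
E
```

```text
time_s: 10.53
eef_pos: [512.3, 18.3, 149.3]
ee_rot: [-0.297, 0.295, -0.642, 0.642]
force: [0.8, -0.1, -0.2]
grip_width: 0.588
time_s: 11.2
eef_pos: [512.3, 18.3, 149.2]
ee_rot: [-0.022, 0.021, -0.707, 0.707]
force: [-1.1, 0.4, -0.1]
grip_width: 0.587
t 11.2 pos [512.3  18.3 149.2] az z -86.52 tilt [ 1.7e-03 -1.0e-04 -1.0e+00] j [-0.193  0.366  1.651  0.     1.123  1.317] F [-1.1  0.4 -0.1] gw 0.587
shift tool [ 75.    1.1 243.3] dyaw deg 0.22 rad 0.004
```

View pics/s9b.png

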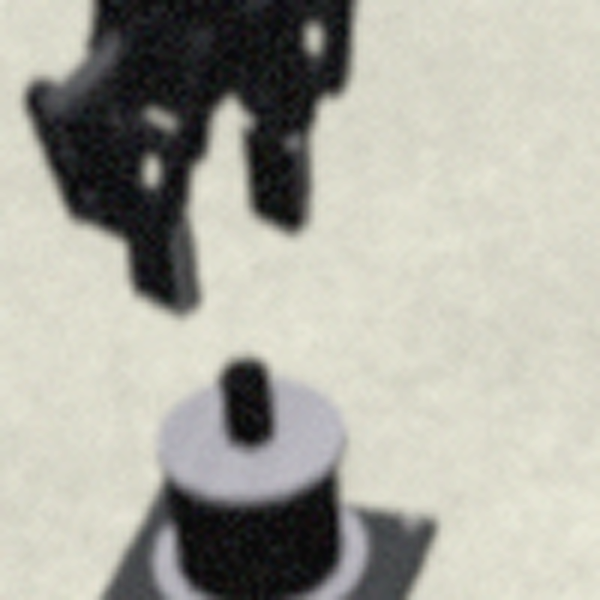

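```bash
python3 -m handwheel '[{"grip":50,"tx":8,"ty":0,"tz":15,"wx":0,"wy":-0.004,"wz":0},{"grip":50,"tx":8,"ty":0,"tz":26,"wx":0,"wy":0,"wz":0},{"grip":50,"tx":8,"ty":0,"tz":26,"wx":0,"wy":0,"wz":0},{"grip":50,"tx":8,"ty":0,"tz":26,"wx":0,"wy":0,"wz":0},{"grip":50,"tx":8,"ty":0,"tz":26,"wx":0,"wy":0,"wz":0},{"grip":50,"tx":8,"ty":0,"tz":26,"wx":0,"wy":0,"wz":0},{"grip":50,"tx":8,"ty":0,"tz":26,"wx":0,"wy":0,"wz":0},{"grip":50,"tx":8,"ty":0,"tz":26,"wx":0,"wy":0,"wz":0},{"grip":50,"tx":6,"ty":0,"tz":26,"wx":0,"wy":0,"wz":0},{"grip":50,"tx":5,"ty":0,"tz":20,"wx":0,"wy":0,"wz":0}]'
python3 -m handwheel '[{"grip":50,"tx":0,"ty":10,"tz":0,"wx":0,"wy":0,"wz":0},{"grip":50,"tx":0,"ty":20,"tz":0,"wx":0,"wy":0,"wz":0},{"grip":50,"tx":0,"ty":10,"tz":0,"wx":0,"wy":0,"wz":0},{"grip":50,"tx":0,"ty":0,"tz":0,"wx":0,"wy":0,"wz":0},{"grip":50,"tx":0,"ty":0,"tz":0,"wx":0,"wy":0,"wz":0}]'
python3 - <<'E'
from h import *
goto(452.2,-229.2,65,-86.3)
T=eyes.capture("top");S=eyes.capture("scene");crop(T,430,255,100,90,6,"t10");crop(S,100,230,110,100,6,"s10")
E
```

```text
time_s: 12.13
eef_pos: [453.3, -231.1, 148.8]
ee_rot: [-0.025, 0.024, -0.706, 0.707]
force: [-0.4, 0.9, -0.6]
grip_width: 0.583
time_s: 12.55
eef_pos: [453.9, -228.7, 108.4]
ee_rot: [0.025, -0.024, 0.707, -0.706]
force: [-0.2, -0.1, 0.5]
grip_width: 0.584
t 12.55 pos [ 453.9 -228.7  108.4] az z -86.03 tilt [ 4.e-04  6.e-04 -1.e+00] j [-6.980e-01  4.110e-01  1.706e+00  1.000e-03  1.024e+00  8.030e-01] F [-0.2 -0.1  0.5] gw 0.584
shift tool [ 1.7 43.4  0.4] dyaw deg -0.27 rad -0.005
```

View pics/s10.png

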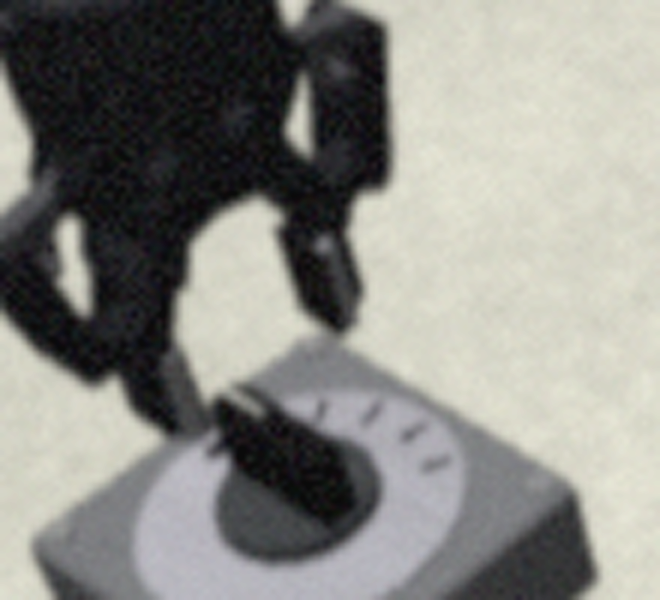

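View pics/t10.png

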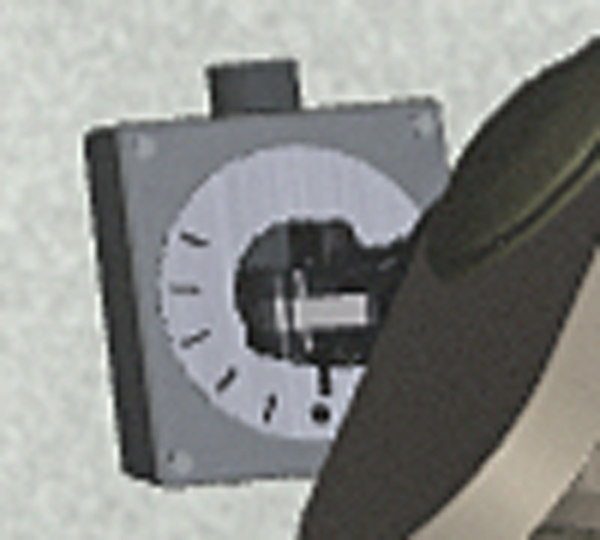

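```bash
python3 -m handwheel '[{"grip":50,"tx":1,"ty":10,"tz":0.3,"wx":0,"wy":0.005,"wz":0},{"grip":46,"tx":0.5,"ty":14,"tz":0,"wx":0,"wy":0,"wz":0},{"grip":42,"tx":0,"ty":13,"tz":0,"wx":0,"wy":0,"wz":0},{"grip":38,"tx":0,"ty":6,"tz":0,"wx":0,"wy":0,"wz":0},{"grip":34,"tx":0,"ty":0,"tz":0,"wx":0,"wy":0,"wz":0},{"grip":30,"tx":0,"ty":0,"tz":0,"wx":0,"wy":0,"wz":0},{"grip":30,"tx":0,"ty":0,"tz":0,"wx":0,"wy":0,"wz":0}]'
python3 - <<'E'
from h import *
goto(452.2,-229.2,65,-86.3)
S=eyes.capture("scene");crop(S,100,230,110,100,6,"s11")
E
```

```text
time_s: 13.23
eef_pos: [452.7, -229.9, 66.1]
ee_rot: [-0.023, 0.022, -0.706, 0.707]
force: [-0.1, 0.4, 0.1]
grip_width: 0.355
t 13.2333 pos [ 452.7 -229.9   66.1] az z -86.4 tilt [ 2.e-03 -8.e-04 -1.e+00] j [-7.010e-01  4.730e-01  1.744e+00  1.000e-03  9.220e-01  8.060e-01] F [-0.1  0.4  0.1] gw 0.355
shift tool [ 0.5  1.1 -0.7] dyaw deg 0.1 rad 0.002
```

View pics/s11.png

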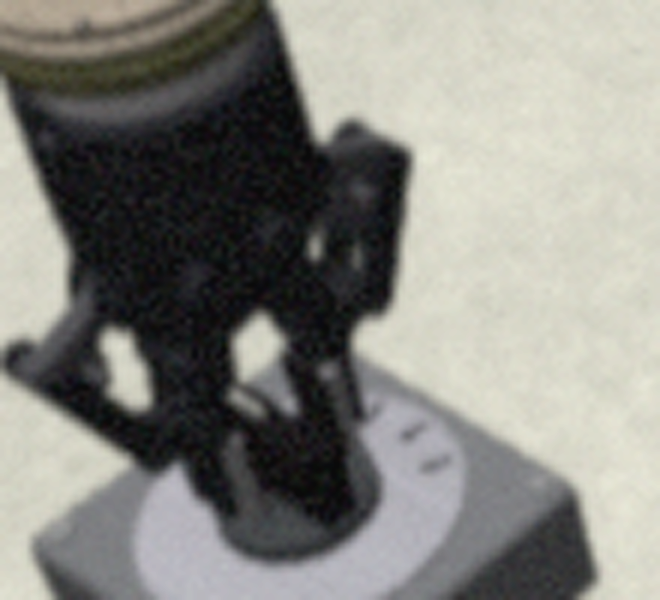

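```bash
python3 -m handwheel '[{"grip":24,"tx":0,"ty":0,"tz":0,"wx":0,"wy":0,"wz":0},{"grip":18,"tx":0,"ty":0,"tz":0,"wx":0,"wy":0,"wz":0},{"grip":12,"tx":0,"ty":0,"tz":0,"wx":0,"wy":0,"wz":0},{"grip":6,"tx":0,"ty":0,"tz":0,"wx":0,"wy":0,"wz":0},{"grip":6,"tx":0,"ty":0,"tz":0,"wx":0,"wy":0,"wz":0},{"grip":6,"tx":0,"ty":0,"tz":0,"wx":0,"wy":0,"wz":0}]' 40
python3 - <<'E'
from h import *
goto(452.2,-229.2,65,-86.3); print(sense()["wrist_torque"])
E
```

```text
time_s: 13.78
eef_pos: [452.5, -229.6, 65.9]
ee_rot: [-0.023, 0.022, -0.707, 0.707]
force: [-1.0, 2.0, 5.0]
grip_width: 0.156
t 13.7833 pos [ 452.5 -229.6   65.9] az z -86.4 tilt [ 1.4e-03 -1.0e-04 -1.0e+00] j [-7.010e-01  4.730e-01  1.745e+00  1.000e-03  9.220e-01  8.060e-01] F [-1.  2.  5.] gw 0.156
shift tool [ 0.3  0.9 -0.4] dyaw deg 0.1 rad 0.002
[0.39332767 0.16505737 0.02338426]
```

```bash
python3 -m handwheel '[{"grip":6,"tx":0,"ty":0,"tz":0,"wx":0,"wy":0.06,"wz":0},{"grip":6,"tx":0,"ty":0,"tz":0,"wx":0,"wy":0.06,"wz":0},{"grip":6,"tx":0,"ty":0,"tz":0,"wx":0,"wy":0.06,"wz":0},{"grip":6,"tx":0,"ty":0,"tz":0,"wx":0,"wy":0.06,"wz":0},{"grip":6,"tx":0,"ty":0,"tz":0,"wx":0,"wy":0.06,"wz":0},{"grip":6,"tx":0,"ty":0,"tz":0,"wx":0,"wy":0.06,"wz":0},{"grip":6,"tx":0,"ty":0,"tz":0,"wx":0,"wy":0.059,"wz":0},{"grip":6,"tx":0,"ty":0,"tz":0,"wx":0,"wy":0,"wz":0},{"grip":6,"tx":0,"ty":0,"tz":0,"wx":0,"wy":0,"wz":0}]'
python3 - <<'E'
from h import *
goto(452.2,-229.2,65,-158.4); print(sense()["wrist_torque"])
T=eyes.capture("top");crop(T,430,255,100,90,6,"t12")
E
```

```text
time_s: 14.53
eef_pos: [452.5, -229.5, 65.9]
ee_rot: [-0.125, 0.126, 0.696, -0.696]
force: [-0.8, 2.4, 5.7]
grip_width: 0.156
t 14.5333 pos [ 452.5 -229.5   65.9] az z -110.42 tilt [ 1.4e-03  1.0e-04 -1.0e+00] j [-7.010e-01  4.730e-01  1.745e+00  1.000e-03  9.220e-01  1.225e+00] F [-0.8  2.4  5.7] gw 0.156
shift tool [ 0.4  0.9 -0.1] dyaw deg -47.98 rad -0.837
[0.4646564  0.13427761 0.01996759]
```

View pics/t12.png

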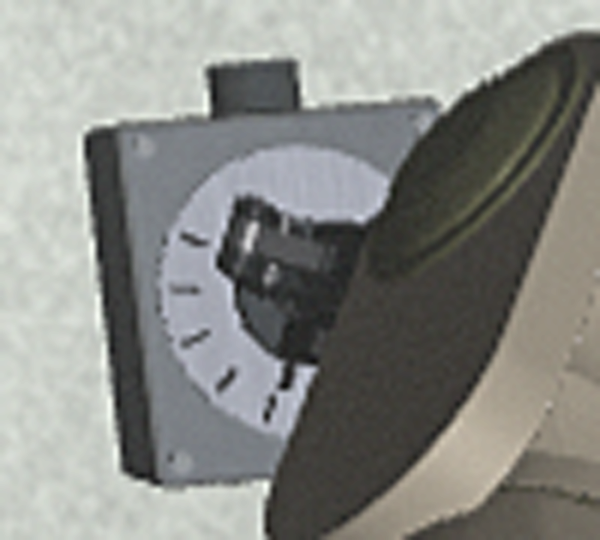

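The pointer (288,378) lies on the first tick (270,405). Two more stops.

```bash
python3 -m handwheel '[{"grip":6,"tx":0,"ty":0,"tz":0,"wx":0,"wy":0.06,"wz":0},{"grip":6,"tx":0,"ty":0,"tz":0,"wx":0,"wy":0.06,"wz":0},{"grip":6,"tx":0,"ty":0,"tz":0,"wx":0,"wy":0.06,"wz":0},{"grip":6,"tx":0,"ty":0,"tz":0,"wx":0,"wy":0.06,"wz":0},{"grip":6,"tx":0,"ty":0,"tz":0,"wx":0,"wy":0.06,"wz":0},{"grip":6,"tx":0,"ty":0,"tz":0,"wx":0,"wy":0.06,"wz":0},{"grip":6,"tx":0,"ty":0,"tz":0,"wx":0,"wy":0.059,"wz":0},{"grip":6,"tx":0,"ty":0,"tz":0,"wx":0,"wy":0,"wz":0},{"grip":6,"tx":0,"ty":0,"tz":0,"wx":0,"wy":0,"wz":0}]'
python3 -m handwheel '[{"grip":6,"tx":0,"ty":0,"tz":0,"wx":0,"wy":0.06,"wz":0},{"grip":6,"tx":0,"ty":0,"tz":0,"wx":0,"wy":0.06,"wz":0},{"grip":6,"tx":0,"ty":0,"tz":0,"wx":0,"wy":0.06,"wz":0},{"grip":6,"tx":0,"ty":0,"tz":0,"wx":0,"wy":0.06,"wz":0},{"grip":6,"tx":0,"ty":0,"tz":0,"wx":0,"wy":0.06,"wz":0},{"grip":6,"tx":0,"ty":0,"tz":0,"wx":0,"wy":0.06,"wz":0},{"grip":6,"tx":0,"ty":0,"tz":0,"wx":0,"wy":0.058,"wz":0},{"grip":6,"tx":0,"ty":0,"tz":0,"wx":0,"wy":0,"wz":0},{"grip":6,"tx":0,"ty":0,"tz":0,"wx":0,"wy":0,"wz":0}]'
python3 - <<'E'
from h import *
goto(452.2,-229.2,65,-158.4); print(sense()["wrist_torque"])
T=eyes.capture("top");crop(T,430,255,100,90,6,"t13")
S=eyes.capture("scene");crop(S,100,230,220,150,3,"s13")
E
```

```text
time_s: 15.33
eef_pos: [452.6, -229.3, 65.9]
ee_rot: [-0.267, 0.268, 0.655, -0.654]
force: [0.2, 4.5, 6.7]
grip_width: 0.159
time_s: 16.08
eef_pos: [452.7, -229.3, 65.9]
ee_rot: [-0.397, 0.398, 0.585, -0.584]
force: [0.8, 4.6, 5.9]
grip_width: 0.153
t 16.0833 pos [ 452.7 -229.3   65.9] az z -158.38 tilt [ 1.8e-03  4.0e-04 -1.0e+00] j [-7.010e-01  4.730e-01  1.745e+00  2.000e-03  9.220e-01  2.062e+00] F [0.8 4.6 5.9] gw 0.153
shift tool [0.3 0.9 0.4] dyaw deg -0.02 rad -0.0
[ 0.66112427 -0.02803774  0.01454737]
```

View pics/t13.png

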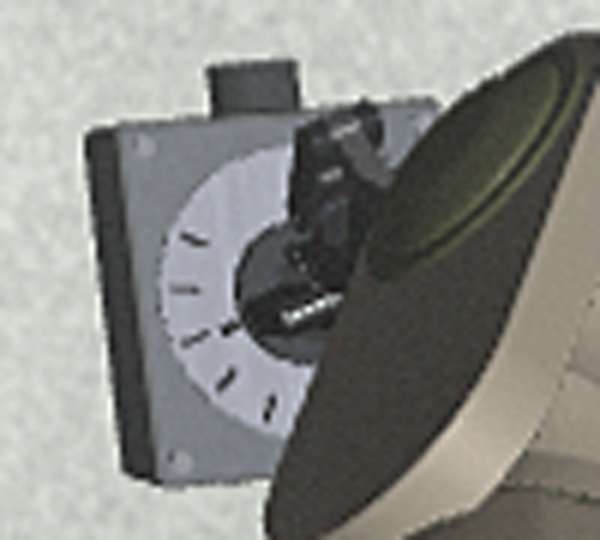

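View pics/s13.png

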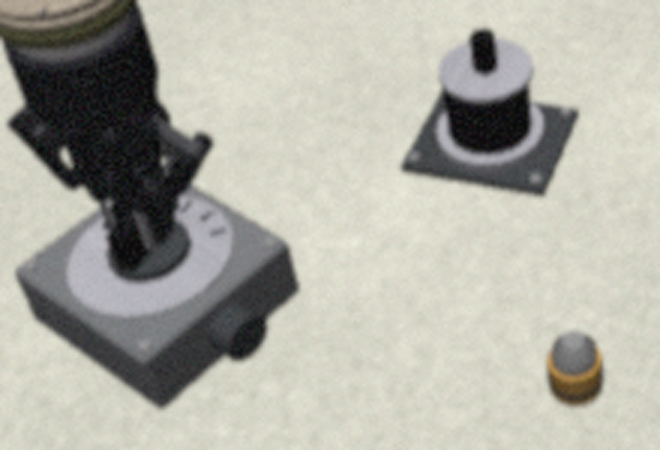

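The pointer (230,328) is in line with the third tick (194,340). The cap sits flat on the port, the wrist torque about the knob axis is close to zero, and the grip is holding.

```bash
python3 -c "
from rig import ctrl
print(ctrl.finish_job())"
```

```text
the job is handed in; nothing more can be done
None
```

The cap is on the light port and the knob is held at the third stop. I handed the job in at about 16 s; it reported no verdict.

- **Cap:** I took the larger aluminium cap and lowered it into the mouth. It touched the rim at a tool height of 79.1 mm, as predicted for a fully seated cap, with about 6 N of contact force. I then let go. The pictures taken afterwards show it level on the rim.
- **Knob:** I gripped the bar and turned it clockwise in three 24° steps, 72.0° in all by the tool's own reading. The last top picture shows the pointer on the third tick, and the knob axis carries almost no leftover torque (about 0.015 N m). I handed in still gripping it at the 40 N setting. I did not photograph the second stop; that step was checked only by the tool angle.
- **Bystanders:** I never moved towards the slide case, lens or screwdriver. I took no final picture of the case or the screwdriver.

**What disagreed:** the two cameras differed by up to about 4.5 mm on the cap and port positions. The close-up fits of the cap over the port scattered by about 2 mm, and one of them was plainly wrong. I used a compromise position, and the cap went in with no side contact I could measure. My first two move commands were refused, because every row must list all its values; nothing moved.

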